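# Ready the rivet press and hold the rivet box open

### The arm

A 6-joint arm with a two-finger parallel gripper is mounted at the origin on the work surface. World frame = base frame: x ahead of the robot, y to its left, z up, the work surface at z = 0. Lengths are in mm, angles in rad, forces in N, time in s.
With the tool pointing down it reaches from about 275 to 1000 mm from the base axis. Payload 8.4 kg.
Tool frame: the origin (TCP) lies between the finger pads; the fingertips stand 8 mm ahead of it and the grasp point (between the pads) lies 11 mm behind it (tcp_to_tips is the distance from the TCP to the fingertips, in mm); z points along the fingers, y is the line along which they close (so a half turn about z gives the same grasp; the last joint's range is limited). The gripper opens to 85 mm and grips with 20 to 120 N. Pads are 22 mm wide; open, the fingers measure 114 mm over their backs; the gripper's body (76 mm by 85 mm) begins 54 mm behind the grasp point. The pads swing forward as they close: fully open they stand 13 mm farther back than shut.
Start: joints at [-1.273, 0.353, 1.633, -0, 1.155, -0.002], TCP at [184.579, -597.125, 239.281] pointing down, gripper open.
Joint ranges: [-2.63, 2.63], [-0.92, 2.1], [0.06, 2.66], [-1.3, 4.44], [0, 2.69], [-3.02, 3.02]. Speed limits (rad/s): [2.22, 2.22, 2.79, 3.14, 3.14, 3.14].

### API

Orientations are given as [roll, pitch, yaw] about the fixed x, y, z axes, in that order (R = Rz(yaw) Ry(pitch) Rx(roll)).
In Python, from rig import * gives the robot as it stands.
- The arm moves only by the tool step_arm, never from a script. Its argument "motion" is a list of rows, each an object with "claw": the finger opening in mm, from 0 to 85.4; "delta_pos": the shift along the tool's x, y, z in mm, a list of three; "turn": the turn about the tool's z in rad. In form: [{"claw": claw, "delta_pos": [dx, dy, dz], "turn": turn}, ...]. A call has 1 to 8 rows; each row shifts and turns the commanded pose from where the row before left it, along the tool's axes as they then stand; what a row does not reach is not made up. A row lasts 1/12 s, in which the tool goes at most 41.7 mm and 7.16 degrees, less where a joint would pass 70% of its speed; a pose out of reach is approached as far as the arm can. A call is refused whole if a number of a shift passes 41.7 or a number of a turn 0.125, either way. A call with a gripper value outside its range is refused whole. The fingers move at their own pace and stop on an object; "force" is the grip in N (left out, the last holds). Time passes only in rows, so rows that do not move let the fingers close. It gives the time, the measured TCP pose, the force, the opening and the grip force at its end, in the units of the state.
- sense(): the state, without advancing time (a new reading comes with each control period).
- grab_frame(name): name is "side" or "top"; returns a dict with "img" (400x640x3 uint8, red, green, blue), "vertical_fov" (degrees; the focal length in pixels is half the picture's height over the tangent of half this angle, whatever the lens; pixels are square), "cx", "cy" (the principal point, pixels), "R" (3x3) and "t" (3): a world point X has camera coordinates R X + t. Camera axes: x right, y down, z forward; pixel columns grow to the right and rows downward; lengths in mm; the calibration is good to about 2 mm. A picture is of the moment at which its call begins. There is no depth.
- sign_off(): hands the job in; it is judged then, once.
The state is a dict: "clock": time; "qpos": joint angles; "qvel": joint speeds; "joint_efforts": joint torques, N m; "eef_pos": TCP position; "tcp_rot": TCP orientation; "contact_force": force on the tool from outside, world axes, zero at the start; "wrist_torque": the same for the moment, N m; "opening": opening from 0.0 (shut) to 1.0 (fully open); "grasp_force": force on a finger pad.
Only numpy, scipy, OpenCV 4.12 (cv2) and the standard library are available. Lean on these libraries where they do the work, as an engineer would, in place of code of your own. Each camera call takes 0.05 s, during which the arm holds its last target. There are 200 camera calls.

### The job

Get the little press ready for its next rivet: slide the carriage by its black post until the red spot on the brass plate is straight under the punch tip, and let go of it there. Then lift the sprung orange lid of the rivet box by its handle until it lines up with the red marker arm beside it, and hold it there, still, so that a colleague can take out a rivet; finish while holding it, since the spring shuts it when released. Leave the marker arm, the jar, the hammer and the screwdriver as they are.

Things in the scene. Friction and masses are not known exactly. Their poses are not given: they have to be found in the camera images.
- carriage (a joint): Travel of the aluminium work carriage along its slideway, m, 0 to 0.15, growing along the slideway's own +y (to the robot's left, give or take the slideway's yaw, which is up to 0.2 rad). About 2.5 N of rail friction must be overcome; it stays where it is left. It starts near 0. Slideway and carriage stand left or right of the robot's middle, the rivet box on the other side.
- carriage_grip (a point): Grip point on the carriage's upright black round post: post 22 mm in diameter, its top 21 mm above this point, 34 mm of bare post below it down to the aluminium (top at 28 mm above the table). The post stands on the robot's side of the carriage, 100 mm from the red spot measured across the slideway, and moves with the spot. Axes: y along the slideway (direction of carriage travel), z up.
- spot (a point): Centre of the red spot, 8 mm across, with a thin cross line, on top of the brass plate on the carriage, 32 mm above the table. Axes as carriage_grip.
- tip (a point): Point of the brass punch of the small green hand press, fixed, 46 mm above the table, exactly above the line along which the spot travels, 45 to 120 mm towards +y from the spot. Punch and ram above it are up to 32 mm thick; the arm, over 135 mm up, goes to a column (lever top 265 mm) 130 mm farther from the robot and 70 mm to the left. Axes: y along the slideway, z up.
- lid (a joint): Opening angle of the orange lid of the rivet box, rad, 0 shut, up to 1.5. A spring hinge always pulls it shut: about 5 N at the handle (square to the line from hinge to bar) when shut, 7 to 8 N at 0.9 rad.
- lid_handle (a point): Middle of the steel bar handle on the lid: a round bar 10 mm thick and 100 mm long between two posts, parallel to the hinge, bar centre 37 mm above the lid's upper face (about 110 mm above the table when shut). From the hinge line it lies 120 mm along the lid and 40 mm off it. Axes (turn with the lid): x along the bar and the hinge, y along the lid from handle towards hinge, z out of the lid.
- lid_hinge (a point): Point on the hinge line, in the middle of its length, 70 mm above the table; the hinge line lies on the box's left (+y) rim and runs along the box's x (roughly away from the robot, yaw of the box up to 0.2 rad). The lid, 158 mm by 145 mm by 6 mm, reaches from here to the right (-y) when shut and its right edge rises as it opens. The grey box is 160 mm by 150 mm, 65 mm high. Axes turn with the lid.
- marker (a joint): Angle of the red marker arm, rad, about the same hinge line and counted like the lid's angle: when both are equal, lid and marker line up. Set between 0.45 and 0.95 for this run; friction holds it there; it is not to be moved.
- marker_tip (a point): Red ball, 14 mm across, at the end of the red marker arm, 168 mm from the hinge line. The arm is a thin red rod beside the end of the box that is farther from the robot, in front of a white quadrant with black ticks. Axes: y along the arm towards the hinge.
- jar: Small amber screw-top jar, 60 mm across and 75 mm high, beyond the work; origin at its underside. Not to be moved.
- hammer: Hammer lying on the table at the far left, handle towards the robot. Not to be moved.
- screwdriver: Screwdriver lying on the table at the far right. Not to be moved.

How it is judged (in metres and radians):
On the way, in this order (a step that is already met when the one before it is completed fails the run):
1. the red spot is under the punch tip (within 4 mm seen from above), the carriage is let go and still, the lid is still shut (horizontal distance between spot and tip below 0.004 m and velocity of joint carriage between -0.005 and 0.005 m/s and value of joint lid below 0.05 rad and contact force between carriage and the fingers below 0.1 N), for 0.3 s.
2. the lid is held in line with the red marker (angle between the y axis of lid_handle and the y axis of marker_tip, either way round below 0.06 rad and contact force between lid and the fingers above 1 N), for 0.3 s.
At the end, for the whole second after the job is handed in: The red spot is within 4 mm of straight under the punch tip, and the lid, held up by the gripper's fingers, stands still within 0.06 rad (3.4 degrees) of the marker arm (all of step 2 and horizontal distance between spot and tip below 0.004 m and velocity of joint lid between -0.05 and 0.05 rad/s); the arm keeps its last pose, push and grip.
It fails at once if the red marker arm is moved (its tip by more than 6 mm) (distance of marker_tip from where it was at the start of the episode above 0.006 m).
It fails at once if the jar, hammer or screwdriver is moved more than 20 mm (distance of any of jar, hammer, screwdriver from where it was at the start of the episode above 0.02 m).
It also fails if it takes over 51 s, if anything falls off the work surface, if the arm or the gripper's body presses on something with over 40 N, if the wrist force passes 120 N, or if a joint passes its speed limit or range.

## Working session

There is one attempt and no reset: what is moved stays moved. The work goes in short steps, Python scripts to look and compute and a tool call to move; the robot and the scene stay as the last step left them, time stands still between calls to the robot, and variables do not carry over. Pictures are saved under pics/ and viewed, at most 10 in all, crops included, and the job is handed in when it is done.

Besides the shell and the picture viewer there is one more tool, called after "Emit:" as name(argument=value, ...), one argument or row to a line, values as JSON. step_arm: Moves the arm, as the interface text tells. Its arguments: {"type":"object","properties":{"motion":{"type":"array","items":{"type":"object","properties":{"claw":{"type":"number"},"delta_pos":{"type":"array","items":{"type":"number"}},"turn":{"type":"number"}}}},"force":{"type":"number"}},"required":["motion"]}

```bash
ls; mkdir -p pics
python3 - <<'E'
from rig import *
import cv2,pickle
print(sense())
for n in("side","top"):
    f=grab_frame(n); cv2.imwrite(f"pics/{n}0.png",f["img"][:,:,::-1]); pickle.dump(f,open(f"{n}0.pkl","wb"))
    print(n,f["vertical_fov"],f["cx"],f["cy"],f["R"],f["t"])
E
```

```text
pics
{'clock': 0.0, 'qpos': array([-1.27340362e+00,  3.53648574e-01,  1.63412651e+00, -2.89511671e-05,
        1.15518186e+00, -2.38055595e-03]), 'qvel': array([ 0.00155856, -0.00112926,  0.00126459, -0.00149372, -0.00084676,
        0.00050051]), 'joint_efforts': array([-3.97018492e-03, -6.05264711e+01, -3.42080891e+01, -4.34993462e-04,
        9.35057615e-03, -6.86331674e-06]), 'eef_pos': array([ 184.4346841 , -596.69159086,  238.5646604 ]), 'tcp_rot': array([-3.14022830e+00,  2.32226944e-05,  2.99784983e-01]), 'contact_force': array([-0.56847803, -0.13847686,  0.89231493]), 'wrist_torque': array([ 2.12094316e-02, -2.94246805e-02, -8.84999618e-05]), 'grasp_force': 0.0, 'opening': 1.0022128296471955}
side 53.674903566505996 315.3959021747848 202.4201998085493 [[-0.95518686 -0.29537633 -0.01925849]
 [-0.1773039   0.62303605 -0.76183292]
 [ 0.23702615 -0.72427819 -0.64748723]] [ 579.1016504   192.83192688 1249.78628218]
top 45.360751829785706 313.29220138241186 204.51090854210986 [[ 0.00557303 -0.99989662  0.01325478]
 [-0.9967747  -0.00661582 -0.07997762]
 [ 0.08005704 -0.01276631 -0.99670853]] [ -23.65958116  614.70470143 1662.86516377]
```

View pics/side0.png

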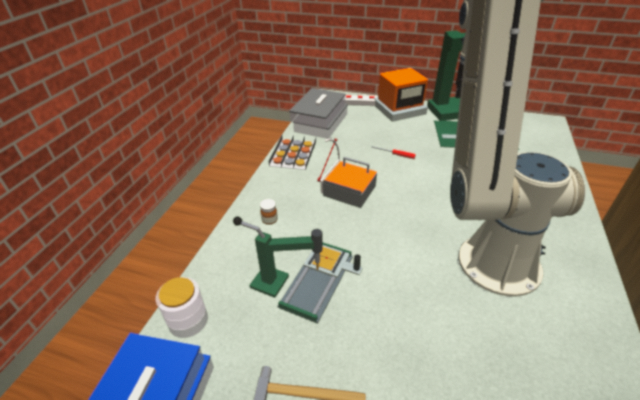

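View pics/top0.png

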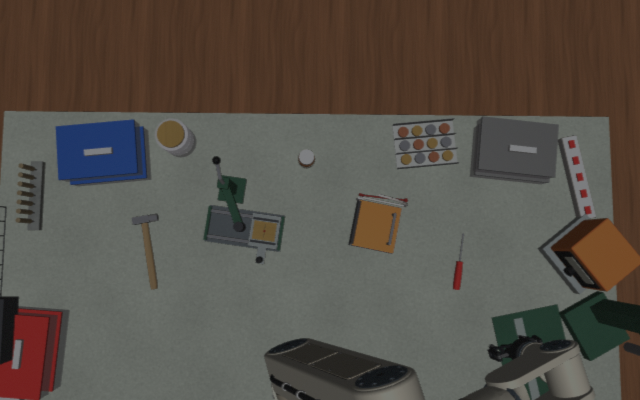

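The side view shows the press and carriage at about (320,265), with the post at (357,262) and the box at (350,182). The top view shows the post at (260,259), the brass plate at (265,231), the box at (378,222) and the marker at about (385,198). Next I'll enlarge these areas.

```bash
cat > h.py <<'E'
import numpy as np,cv2,pickle
def K(f):
    F=200/np.tan(np.radians(f["vertical_fov"]/2)); return F
def ray(f,u,v):
    d=f["R"].T@np.array([(u-f["cx"])/K(f),(v-f["cy"])/K(f),1]); return -f["R"].T@f["t"],d/np.linalg.norm(d)
def onz(f,u,v,z):
    c,d=ray(f,u,v); return c+d*(z-c[2])/d[2]
def tri(f1,p1,f2,p2):
    (a,d),(b,e)=ray(f1,*p1),ray(f2,*p2)
    s=np.linalg.lstsq(np.c_[d,-e],b-a,rcond=None)[0]
    P,Q=a+s[0]*d,b+s[1]*e
    return (P+Q)/2,np.linalg.norm(P-Q)
def proj(f,X):
    c=f["R"]@np.array(X,float)+f["t"]; return c[:2]/c[2]*K(f)+[f["cx"],f["cy"]]
def crop(f,x,y,w,h,s,g=1):
    im=cv2.resize(f["img"][y:y+h,x:x+w,::-1],None,fx=s,fy=s,interpolation=cv2.INTER_CUBIC)
    im=np.clip(im*float(g),0,255).astype(np.uint8)
    for k in range(0,w,10): cv2.putText(im,str(x+k),(k*s,8),0,.3,(255,255,255),1); cv2.line(im,(k*s,8),(k*s,14),(255,255,255),1)
    for k in range(10,h,10): cv2.putText(im,str(y+k),(0,k*s+4),0,.3,(255,255,255),1)
    return im
def load(n): return pickle.load(open(n+".pkl","rb"))
def shot(tag):
    from rig import grab_frame
    r=[]
    for n in("side","top"):
        f=grab_frame(n); pickle.dump(f,open(f"{n}{tag}.pkl","wb")); r.append(f)
    return r
E
python3 - <<'E'
from h import *
s,t=load("side0"),load("top0")
cv2.imwrite("pics/c1.png",np.hstack([crop(t,200,170,80,100,5,1.8),crop(s,290,225,80,100,5,1.2)]))
cv2.imwrite("pics/c2.png",np.hstack([crop(t,340,180,80,80,5,1.8),crop(s,310,130,80,80,5,1.2)]))
E
```

```text
(no output)
```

View pics/c1.png

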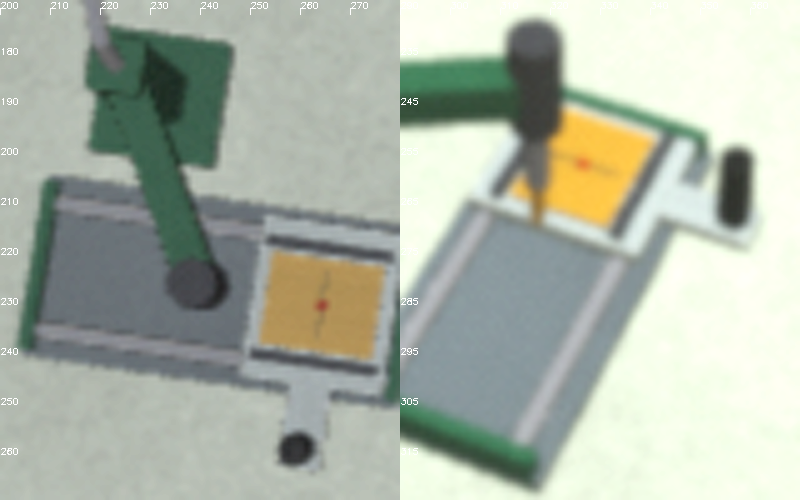

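View pics/c2.png

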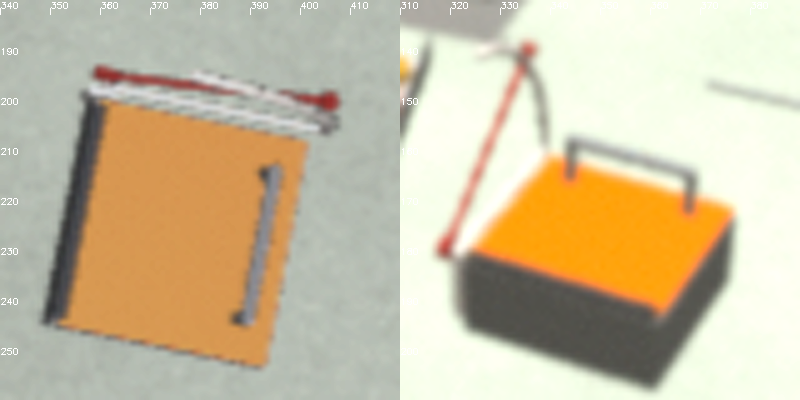

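Top view: spot (264,231), ram (239,226.5), post top (259,259.5), bar from (394,214) to (388.5,243.5), marker ball (406,200), pivot (360,194.5). Side view: spot (326,257.5), tip (317.5,270), ball (335.5,139.5), pivot (319,179). Next I'll get subpixel centroids and triangulate.

```bash
cat >> h.py <<'E'
def cen(f,box,fun,thr,):
    x,y,w,h=box; a=f["img"][y:y+h,x:x+w].astype(float); W=np.clip(fun(a)-thr,0,None)
    Y,X=np.mgrid[y:y+h,x:x+w]; return np.array([(W*X).sum(),(W*Y).sum()])/W.sum()
def local(a,fun): return fun(a)
red=lambda a:a[...,0]-a[...,1]-0*a[...,2]
def reddish(a): # red vs. green ratio, for spot on brass
    return a[...,0]/(a[...,1]+5)
def gray(a): return a.mean(-1)
E
python3 - <<'E'
from h import *
s,t=load("side0"),load("top0")
np.set_printoptions(precision=1,suppress=True)
ss=cen(s,(319,251,15,13),reddish,1.75); st=cen(t,(257,224,14,14),reddish,1.75)
print("ratio ctx",np.median(reddish(s['img'][251:264,319:334].astype(float))),np.median(reddish(t['img'][224:238,257:271].astype(float))))
print("spot",ss,st,tri(s,ss,t,st),onz(s,*ss,32),onz(t,*st,32))
pt=(259.2,259.4)
print("post top",tri(s,(357,255.2),t,pt),onz(t,*pt,83))
print("tip", onz(s,317.3,270,46))
# marker
bs=cen(s,(330,134,11,11),red,50);bt=cen(t,(401,195,10,10),red,50)
ps=cen(s,(315,174,8,10),red,40);pv=cen(t,(356,190,7,8),red,40)
B,e1=tri(s,bs,t,bt);P,e2=tri(s,ps,t,pv)
print("ball",bs,bt,B,e1,"pivot",ps,pv,P,e2, np.linalg.norm(B-P), "ang",np.arctan2(B[2]-P[2],np.hypot(*(B-P)[:2])))
# bar ends : side tops (571,143),(693,176) crop
f=lambda x,y,x0,y0:((x+.5)/5-.5+x0,(y+.5)/5-.5+y0)
a,b=f(572,143,230,130),f(692,177,230,130)
at,bt2=f(271,174,340,180),f(246,317,340,180)
print("bar",tri(s,a,t,at),tri(s,b,t,bt2))
# yaw from lid top outline
hsv=cv2.cvtColor(t['img'],cv2.COLOR_RGB2HSV); m=cv2.inRange(hsv[190:260,345:410],(8,120,90),(22,255,255))
c=max(cv2.findContours(m,0,1)[0],key=cv2.contourArea); r=cv2.minAreaRect(c); q=cv2.boxPoints(r)+[345,190]
Q=[onz(t,*p,73) for p in q]; print("lid corners\n",np.array(Q))
m=cv2.inRange(hsv[205:250,245:285],(8,120,60),(25,255,255)); c=max(cv2.findContours(m,0,1)[0],key=cv2.contourArea); q=cv2.boxPoints(cv2.minAreaRect(c))+[245,205]
print("brass\n",np.array([onz(t,*p,32) for p in q]))
E
```

```text
ratio ctx 1.2369942196531791 1.1477272727272727
 ** On entry to DLASCL parameter number  4 had an illegal value
 ** On entry to DLASCL parameter number  4 had an illegal value
 ** On entry to DLASCL parameter number  4 had an illegal value
 ** On entry to DLASCL parameter number  4 had an illegal value
 ** On entry to DLASCL parameter number  5 had an illegal value
 ** On entry to DLASCL parameter number  4 had an illegal valueh.py:30: RuntimeWarning: invalid value encountered in divide
  Y,X=np.mgrid[y:y+h,x:x+w]; return np.array([(W*X).sum(),(W*Y).sum()])/W.sum()
Traceback (most recent call last):
  File "h.py", line 10, in tri
    s=np.linalg.lstsq(np.c_[d,-e],b-a,rcond=None)[0]
      ~~~~~~~~~~~~~~~^^^^^^^^^^^^^^^^^^^^^^^^^^^^
numpy.linalg.LinAlgError: SVD did not converge in Linear Least Squares
```

```bash
cat >> h.py <<'E'
def cen2(f,box,fun,k=.4):
    x,y,w,h=box; a=fun(f["img"][y:y+h,x:x+w].astype(float)); m=np.median(a); return cen(f,box,fun,m+k*(a.max()-m))
E
cat > m.py <<'E'
from h import *
s,t=load("side0"),load("top0")
np.set_printoptions(precision=1,suppress=True)
ss=cen2(s,(321,252,11,11),reddish); st=cen2(t,(259,226,10,10),reddish)
print("spot",ss,st,tri(s,ss,t,st),onz(s,*ss,32),onz(t,*st,32))
pt=(259.2,259.4)
print("post top",tri(s,(357,255.2),t,pt),onz(t,*pt,83))
print("tip", onz(s,317.3,270,46))
bs=cen2(s,(330,134,11,11),red);bt=cen2(t,(401,195,10,10),red)
ps=cen2(s,(315,174,8,10),red);pv=cen2(t,(356,190,7,8),red)
B,e1=tri(s,bs,t,bt);P,e2=tri(s,ps,t,pv)
print("ball",bs,bt,B,e1,"pivot",ps,pv,P,e2, np.linalg.norm(B-P), "ang",np.arctan2(B[2]-P[2],np.hypot(*(B-P)[:2])))
f=lambda x,y,x0,y0:((x+.5)/5-.5+x0,(y+.5)/5-.5+y0)
a,b=f(572,143,230,130),f(692,177,230,130)
at,bt2=f(271,174,340,180),f(246,317,340,180)
print("bar",tri(s,a,t,at),tri(s,b,t,bt2))
hsv=cv2.cvtColor(t['img'],cv2.COLOR_RGB2HSV)
def rect(x,y,w,h,lo,hi,z):
    m=cv2.inRange(hsv[y:y+h,x:x+w],lo,hi); c=max(cv2.findContours(m,0,1)[0],key=cv2.contourArea)
    q=cv2.boxPoints(cv2.minAreaRect(c))+[x,y]; return np.array([onz(t,*p,z) for p in q])
print("lid\n",rect(345,190,65,70,(8,120,60),(22,255,255),73))
print("brass\n",rect(245,205,40,45,(8,90,40),(28,255,255),32))
E
python3 m.py
```

```text
spot [326.2 257.3] [263.9 230.6] (array([522.2, 152.5,  29.3]), np.float64(1.0210329864648897)) [522.1 154.9  32. ] [521.7 152.2  32. ]
post top (array([423.9, 162.4,  80.3]), np.float64(0.9460521611150433)) [423.5 162.   83. ]
tip [530.5 222.7  46. ]
ball [334.6 140.8] [404.3 199.7] [ 621.9 -313.5  162.7] 1.1792659397113812 pivot [319.1 177.8] [360.7 194.4] [ 646.6 -181.6   75.6] 0.30355571327310216 160.0189427752204 ang 0.5754929968087397
bar (array([ 577.3, -289.2,  106.4]), np.float64(1.0867417951385965)) (array([ 480.6, -272.3,  104.2]), np.float64(0.6530725897620302))
lid
 [[ 475.  -151.5   73. ]
 [ 628.3 -183.1   73. ]
 [ 600.9 -321.    73. ]
 [ 447.9 -288.3   73. ]]
brass
 [[495.9 194.7  32. ]
 [558.5 186.7  32. ]
 [548.  109.8  32. ]
 [485.4 118.   32. ]]
```

Emit:
step_arm(
  motion=[
    {"turn":0.106,"claw":85,"delta_pos":[0,0,0]},
    {"turn":0.106,"claw":85,"delta_pos":[0,0,0]},
    {"turn":0.106,"claw":85,"delta_pos":[0,0,0]},
    {"turn":0.106,"claw":85,"delta_pos":[0,0,0]},
    {"turn":0,"claw":85,"delta_pos":[7.4,-39,0]},
    {"turn":0,"claw":85,"delta_pos":[7.4,-39,0]},
    {"turn":0,"claw":85,"delta_pos":[7.4,-39,0]},
    {"turn":0,"claw":85,"delta_pos":[7.4,-39,0]},
  ],
  force=40,
)

```text
clock: 0.77
eef_pos: [233.2, -444.1, 238.7]
tcp_rot: [-3.141, 0.0, -0.125]
contact_force: [1.1, -0.6, -0.1]
opening: 0.993
grasp_force: 0.0
```

Emit:
step_arm(
  motion=[
    {"turn":0,"claw":85,"delta_pos":[7.4,-39,0]},
    {"turn":0,"claw":85,"delta_pos":[7.4,-39,0]},
    {"turn":0,"claw":85,"delta_pos":[7.4,-39,0]},
    {"turn":0,"claw":85,"delta_pos":[7.4,-39,0]},
    {"turn":0,"claw":85,"delta_pos":[7.4,-39,0]},
    {"turn":0,"claw":85,"delta_pos":[7.4,-39,0]},
    {"turn":0,"claw":85,"delta_pos":[7.4,-39,0]},
    {"turn":0,"claw":85,"delta_pos":[7.4,-39,0]},
  ],
)

```text
clock: 1.43
eef_pos: [330.5, -141.9, 239.3]
tcp_rot: [3.142, -0.0, -0.125]
contact_force: [0.6, 0.7, 1.0]
opening: 0.996
grasp_force: 0.0
```

Emit:
step_arm(
  motion=[
    {"turn":0,"claw":85,"delta_pos":[7.4,-39,0]},
    {"turn":0,"claw":85,"delta_pos":[7.4,-39,0]},
    {"turn":0,"claw":85,"delta_pos":[7.4,-39,0]},
    {"turn":0,"claw":85,"delta_pos":[7.4,-39,0]},
    {"turn":0,"claw":85,"delta_pos":[7.4,-39,0]},
    {"turn":0,"claw":85,"delta_pos":[7.4,-39,0]},
    {"turn":0,"claw":85,"delta_pos":[0,0,0]},
    {"turn":0,"claw":85,"delta_pos":[0,0,0]},
  ],
)

```text
clock: 2.1
eef_pos: [403.7, 84.8, 239.0]
tcp_rot: [3.141, 0.001, -0.12]
contact_force: [-0.9, -0.1, -0.7]
opening: 1.0
grasp_force: 0.0
```

Emit:
step_arm(
  motion=[
    {"turn":0,"claw":85,"delta_pos":[5.5,-39.5,0]},
    {"turn":0,"claw":85,"delta_pos":[5.5,-39.5,0]},
    {"turn":0,"claw":85,"delta_pos":[0,0,40]},
    {"turn":0,"claw":85,"delta_pos":[0,0,40]},
    {"turn":0,"claw":85,"delta_pos":[0,0,20]},
    {"turn":0,"claw":85,"delta_pos":[0,0,0]},
    {"turn":0,"claw":85,"delta_pos":[0,0,0]},
  ],
)

```text
clock: 2.68
eef_pos: [423.6, 158.6, 138.8]
tcp_rot: [3.14, 0.003, -0.126]
contact_force: [-0.5, 0.5, 0.2]
opening: 0.995
grasp_force: 0.0
```

Run:
```python
from h import *
from rig import sense
s,t=shot("1"); e=sense(); print(e["eef_pos"],e["tcp_rot"])
cv2.imwrite("pics/c3.png",np.hstack([crop(t,220,200,80,100,5,1.8),crop(s,290,205,80,100,5,1.2)]))
```

```text
[425.41755193 159.49742288 140.69200012] [-3.14086106e+00 -1.61891636e-03 -1.25424381e-01]
```

View pics/c3.png

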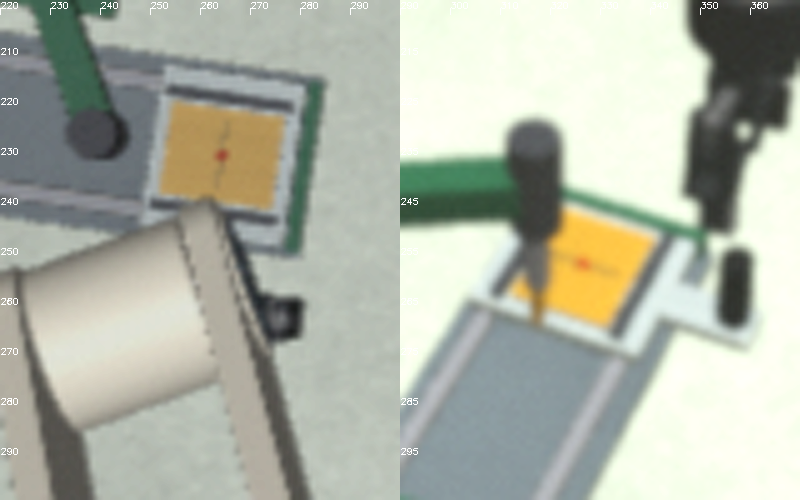

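The top view shows the spot and ram unchanged, with the arm hiding the post. In the side view the fingers, tips near (352,250), are above and slightly behind the post (357,255), as expected. I'll descend.

Emit:
step_arm(
  motion=[
    {"turn":0,"claw":85,"delta_pos":[0,0,30]},
    {"turn":0,"claw":85,"delta_pos":[0,0,30]},
    {"turn":0,"claw":85,"delta_pos":[0,0,28]},
    {"turn":0,"claw":85,"delta_pos":[0,0,0]},
    {"turn":0,"claw":85,"delta_pos":[0,0,0]},
    {"turn":0,"claw":40,"delta_pos":[0,0,0]},
  ],
)

```text
clock: 3.28
eef_pos: [425.9, 160.3, 53.2]
tcp_rot: [-3.14, -0.002, -0.125]
contact_force: [-0.3, -0.3, -0.3]
opening: 0.877
grasp_force: 0.0
```

Emit:
step_arm(
  motion=[
    {"turn":0,"claw":10,"delta_pos":[0,0,0]},
    {"turn":0,"claw":10,"delta_pos":[0,0,0]},
    {"turn":0,"claw":10,"delta_pos":[0,0,0]},
    {"turn":0,"claw":10,"delta_pos":[0,0,0]},
    {"turn":0,"claw":10,"delta_pos":[0,0,0]},
    {"turn":0,"claw":10,"delta_pos":[0,0,0]},
  ],
)

```text
clock: 3.78
eef_pos: [425.2, 160.4, 52.3]
tcp_rot: [-3.141, -0.002, -0.124]
contact_force: [-1.2, 1.3, 12.1]
opening: 0.252
grasp_force: 38.5
```

Emit:
step_arm(
  motion=[
    {"turn":0,"claw":10,"delta_pos":[0,-10,0]},
    {"turn":0,"claw":10,"delta_pos":[0,-12,0]},
    {"turn":0,"claw":10,"delta_pos":[0,-14,0]},
    {"turn":0,"claw":10,"delta_pos":[0,-14,0]},
    {"turn":0,"claw":10,"delta_pos":[0,-10,0]},
    {"turn":0,"claw":10,"delta_pos":[0,-5,0]},
    {"turn":0,"claw":10,"delta_pos":[0,0,0]},
    {"turn":0,"claw":10,"delta_pos":[0,0,0]},
  ],
)

```text
clock: 4.45
eef_pos: [434.2, 225.8, 52.3]
tcp_rot: [-3.139, -0.003, -0.124]
contact_force: [2.8, 2.9, 6.3]
opening: 0.242
grasp_force: 39.1
```

Run:
```python
from h import *
from rig import sense
s,t=shot("2"); e=sense(); print(e["eef_pos"],e["tcp_rot"],e["contact_force"])
cv2.imwrite("pics/c4.png",np.hstack([crop(t,210,200,50,60,8,1.8),crop(s,295,235,50,60,8,1.2)]))
# where spot and tip would project
for p in [(522.1+.123*L,154.9+.992*L,32) for L in (60,65,68,71)]: print(proj(s,p))
print(proj(s,(530.5,222.7,46)))
```

```text
[434.20499305 225.62431145  52.29856918] [-3.13939933 -0.00316886 -0.12381088] [1.87086689 2.2699789  5.8661133 ]
[318.49372375 271.03370655]
[317.82417605 272.21693829]
[317.42059162 272.93015695]
[317.01560646 273.64585099]
[317.30113075 269.99401113]
```

View pics/c4.png

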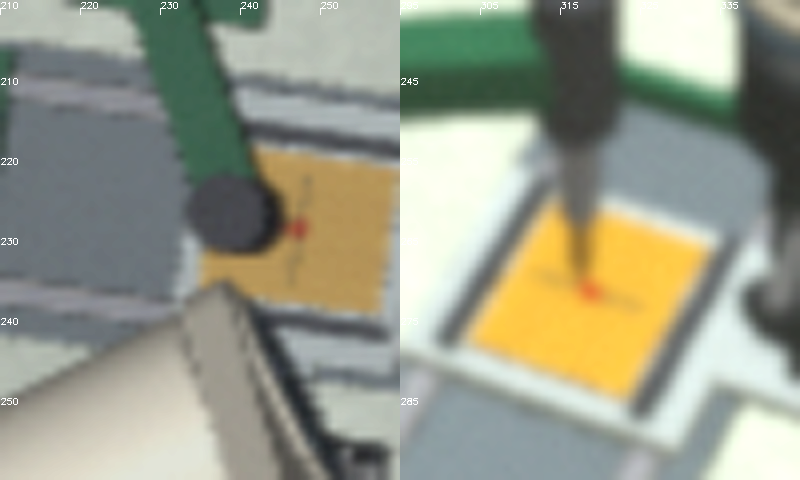

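The spot is now at about (246.8,228.1) in the top view and (318.4,271.1) in the side view. The punch tip is at about (317.2,269.9).

Run:
```python
from h import *
np.set_printoptions(precision=2,suppress=True)
s,t,s0,t0=load("side2"),load("top2"),load("side0"),load("top0")
ss0=cen2(s0,(321,252,11,11),reddish); st0=cen2(t0,(259,226,10,10),reddish)
ss=cen2(s,(316,267,7,8),reddish); st=cen2(t,(243,224,9,9),reddish)
print(ss,st)
A,B=onz(s,*ss,32)-onz(s0,*ss0,32),onz(t,*st,32)-onz(t0,*st0,32)
print(A,np.linalg.norm(A),B,np.linalg.norm(B))
# punch axis in side0: dark/brass column width profile -> tip
a=s0['img'][258:275,310:326].astype(int); print((a[...,0]-a[...,2])); print(a.sum(-1)//3)
```

```text
[318.3  270.87] [246.73 228.13]
[ 8.17 59.09  0.  ] 59.64887325104656 [ 8.35 59.94  0.  ] 60.51915235689403
[[ -7  -5  -4   1   3   5   5   4  14  51 104 137 148 146 143 141]
 [ -8  -3   2  12  18  13   5   5  14  51 105 140 150 150 150 149]
 [ -5   1  17  38  49  30   9   5  17  54 110 141 152 153 153 152]
 [ -3  13  42  74  85  51  18   9  23  63 114 143 152 153 154 153]
 [  1  24  64 105 114  84  41  27  42  86 130 148 152 154 152 154]
 [  2  23  62 102 120 107  73  57  74 113 140 151 153 153 152 154]
 [ -4   7  26  53  76  86  79  75  94 125 145 151 153 152 153 154]
 [ -4  -5  -1   6  20  36  56  75  92 115 135 146 150 151 154 154]
 [ -3  -5  -6  -5  -1   9  38  67  74  77  93 113 125 136 146 151]
 [  1  -1  -1  -1  -4   6  33  57  45  31  34  49  66  91 114 130]
 [ -4  -2   1  -1   0  10  31  46  29   8   2   6  14  29  48  71]
 [-13 -10  -5  -4  -1   9  22  32  21   3  -4  -6  -3   0   6  15]
 [-14 -13 -14 -12  -8  -4   4  11   8   3   0   0  -3  -5  -3  -3]
 [-17 -17 -16 -16 -14 -13  -9  -6  -3  -1  -1   0   0   0  -1  -3]
 [-16 -16 -19 -18 -16 -17 -15 -13 -13 -11  -9  -4  -2 
[... 587 characters left out ...]
 126 140 144 146 148 147 145]
 [173 184 184 176 167 150 115  92 104 125 140 144 146 147 145 145]
 [164 173 181 186 179 161 120  94 109 135 148 149 148 148 146 146]
 [130 138 155 168 171 157 124 100 120 151 164 160 156 153 148 146]
 [111 113 119 129 138 136 118 104 130 167 179 181 177 171 161 157]
 [115 109 109 113 114 114 108 104 128 160 175 184 187 184 181 177]
 [120 118 119 117 114 111 108 106 116 132 146 158 174 181 186 189]
 [125 123 124 123 122 119 117 114 114 114 119 127 139 153 166 176]
 [125 124 125 125 124 123 124 122 121 118 115 115 116 121 131 140]
 [124 125 124 125 124 123 123 124 125 122 121 119 116 116 113 113]
 [125 124 123 123 124 125 123 125 124 125 123 122 121 121 115 113]]
```

Run:
```python
from h import *
from scipy.optimize import minimize_scalar as ms
s=load("side2")
for d in (.124,.137):
  for c in ((318.3,270.87),):
    p=onz(s,*c,32); u=np.array([np.sin(d),np.cos(d),0])
    for tip in ((317.1,269.7),(317.2,270),(317.1,269.4)):
        r=ms(lambda L:np.linalg.norm(proj(s,p+u*L+[0,0,14])-tip),bounds=(-30,30),method="bounded"); print(d,tip,r.x,r.fun, onz(s,*tip,46)-p)
t=load("top2"); q=onz(t,246.73,228.13,32); print("top spot",q,"side spot",p)
print("ram top xy at z150,170,190:",[onz(t,236/8+210-.44-.3,214/8+200-.44,z)[:2] for z in(150,170,190)])
```

```text
0.124 (317.1, 269.7) 7.942512665279913 0.06489414472061114 [ 1.18085645  7.80998596 14.        ]
0.124 (317.2, 270) 8.710820796050754 0.17084741244976395 [ 0.55513599  8.83198096 14.        ]
0.124 (317.1, 269.4) 6.992291881539975 0.21382917598240556 [ 1.51936757  6.70243121 14.        ]
0.137 (317.1, 269.7) 7.9217170623679865 0.03242920837773228 [ 1.18085645  7.80998596 14.        ]
0.137 (317.2, 270) 8.6748840886771 0.20644158854811256 [ 0.55513599  8.83198096 14.        ]
0.137 (317.1, 269.4) 6.982491302386969 0.18524648117376136 [ 1.51936757  6.70243121 14.        ]
top spot [529.99805778 212.10672864  32.        ] side spot [530.22909221 213.97494326  32.        ]
ram top xy at z150,170,190: [array([532.20361529, 223.19615783]), array([531.52952187, 220.34995824]), array([530.85542845, 217.50375865])]
```

Emit:
step_arm(
  motion=[
    {"turn":0,"claw":10,"delta_pos":[0,-3,0]},
    {"turn":0,"claw":10,"delta_pos":[0,-3,0]},
    {"turn":0,"claw":10,"delta_pos":[0,-2,0]},
    {"turn":0,"claw":10,"delta_pos":[0,0,0]},
    {"turn":0,"claw":10,"delta_pos":[0,0,0]},
    {"turn":0,"claw":10,"delta_pos":[0,0,0]},
  ],
)

```text
clock: 5.05
eef_pos: [435.3, 233.2, 52.3]
tcp_rot: [-3.14, -0.003, -0.124]
contact_force: [2.1, 0.1, 5.6]
opening: 0.248
grasp_force: 39.2
```

Run:
```python
from h import *
from rig import sense
np.set_printoptions(precision=2,suppress=True)
s,t=shot("3"); e=sense(); print(e["eef_pos"],e["tcp_rot"],e["contact_force"])
s0,t0=load("side0"),load("top0"); print("ram top",tri(s0,(316.6,231.6),t0,(238.5,226.2)))
ss=cen2(s,(314,269,7,8),reddish); print(ss,onz(s,*ss,32))
cv2.imwrite("pics/c5.png",np.hstack([crop(t,210,200,50,60,8,1.8),crop(s,295,235,50,60,8,1.2)]))
```

```text
[435.26 233.22  52.33] [-3.14 -0.   -0.12] [ 2.85 -0.01  5.33]
ram top (array([531.24, 216.83, 201.31]), np.float64(0.8707127574751106))
[317.07 272.55] [531.91 221.26  32.  ]
```

View pics/c5.png

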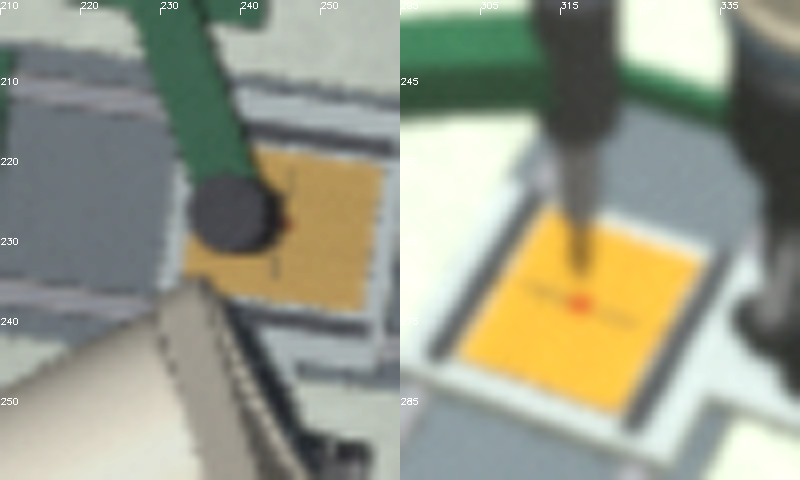

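Run:
```python
from h import *
np.set_printoptions(precision=2,suppress=True,linewidth=200)
s0,t0=load("side0"),load("top0")
print(t0['img'][220:234:2,228:250].mean(-1).astype(int)); print(t0['img'][216:238,238].mean(-1).astype(int))
print(s0['img'][226:240,308:326].mean(-1).astype(int))
for r in (231.6,232.2):
  for c in (238,238.3,238.6): print(r,c,tri(s0,(316.6,r),t0,(c,226.2))[0])
```

```text
[[63 64 63 63 58 50 44 42 43 42 43 44 38 36 49 62 64 63 63 64 65 63]
 [64 64 63 62 59 46 42 42 40 39 40 41 37 32 31 47 61 61 62 62 62 64]
 [62 63 63 64 62 54 42 40 41 39 40 41 39 39 34 24 31 49 61 63 62 64]
 [64 63 64 64 59 46 40 39 39 40 40 41 40 39 36 25 22 38 60 63 62 63]
 [64 63 63 63 60 49 42 41 40 40 41 40 41 40 36 22 24 39 59 63 63 65]
 [63 63 64 63 63 62 59 47 42 39 40 39 37 30 26 30 45 60 61 63 62 69]
 [64 64 63 62 63 62 63 62 61 60 61 59 59 60 60 61 62 62 62 63 62 75]]
[43 43 42 43 43 38 40 40 40 39 40 40 41 40 40 41 61 63 63 62 62 60]
[[209 210 210 210 211 210 208 208 209 207 206 207 207 209 210 209 209 209]
 [209 208 209 209 207 205 203 200 198 196 198 201 205 207 209 210 211 210]
 [211 209 207 206 200 189 181 171 164 162 170 181 194 200 208 209 211 211]
 [208 207 206 197 179 154 133 121 116 113 123 140 160 185 202 208 210 209]
 [206 205 198 177 143 110  91  87  85  84  89  98 125 158 188 204 209 209]
 [207 204 189 151 110  88  80  79  79  81  81  84  96 130 169 196 208 208]
 [207 203 182 135  94  81  79  78  78  79  80  81  85 109 153 193 206 208]
 [207 202 177 125  87  80  77  78  79  81  80  79  82  99 143 189 203 208]
 [204 197 171 117  79  77  77  77  78  78  78  75  76  91 137 185 205 207]
 [184 179 154 104  66  66  71  72  74  75  75  72  70  85 134 186 204 208]
 [138 134 117  79  56  55  61  63  67  66  62  64  63  81 134 185 204 206]
 [ 96  95  84  66  51  49  53  55  55  57  57  56  57  81 135 185 204 206]
 [ 83  81  76  62  52  51  49  50  53  53  52  53  57  81 133 185 203 206]
 [ 80  80  76  66  55  52  50  51  52  52  53  54  56  79 133 185 203 205]]
231.6 238 [531.   218.15 202.65]
231.6 238.3 [531.14 217.36 201.84]
231.6 238.6 [531.28 216.56 201.04]
232.2 238 [531.01 218.43 200.6 ]
232.2 238.3 [531.15 217.63 199.8 ]
232.2 238.6 [531.3  216.84 198.99]
```

The ram axis agrees with the side-view estimate to within about 1 mm, so I'll release and rise.

Emit:
step_arm(
  motion=[
    {"turn":0,"claw":40,"delta_pos":[0,0,0]},
    {"turn":0,"claw":80,"delta_pos":[0,0,0]},
    {"turn":0,"claw":80,"delta_pos":[0,0,0]},
    {"turn":0,"claw":80,"delta_pos":[0,0,0]},
    {"turn":0,"claw":80,"delta_pos":[0,0,0]},
    {"turn":0,"claw":80,"delta_pos":[0,0,-15]},
    {"turn":0,"claw":80,"delta_pos":[0,0,-30]},
    {"turn":0,"claw":80,"delta_pos":[0,0,-35]},
  ],
)

```text
clock: 5.82
eef_pos: [431.9, 231.6, 130.6]
tcp_rot: [3.139, 0.004, -0.124]
contact_force: [0.9, 0.3, -0.5]
opening: 0.938
grasp_force: 0.0
```

Emit:
step_arm(
  motion=[
    {"turn":0,"claw":80,"delta_pos":[0,0,-40]},
    {"turn":0,"claw":80,"delta_pos":[0,0,-40]},
    {"turn":0,"claw":80,"delta_pos":[0,38,-20]},
    {"turn":0,"claw":80,"delta_pos":[0,38,0]},
    {"turn":0,"claw":80,"delta_pos":[0,38,0]},
    {"turn":0,"claw":80,"delta_pos":[0,38,0]},
    {"turn":0,"claw":80,"delta_pos":[0,38,0]},
    {"turn":0,"claw":80,"delta_pos":[0,38,0]},
  ],
)

```text
clock: 6.48
eef_pos: [404.5, 5.8, 230.8]
tcp_rot: [-3.142, -0.0, -0.124]
contact_force: [1.1, -0.7, 0.1]
opening: 0.936
grasp_force: 0.0
```

Run:
```python
from h import *
from rig import sense
np.set_printoptions(precision=2,suppress=True)
s,t=shot("4"); e=sense(); print(e["clock"],e["eef_pos"],e["tcp_rot"],e["qpos"])
ss=cen2(s,(314,269,7,8),reddish); print(ss,onz(s,*ss,32))
# bar, from top0: light-gray low-saturation pixels on orange
t0,s0=load("top0"),load("side0")
for f,(x,y,w,h) in ((t0,(384,210,16,38)),):
    a=f["img"][y:y+h,x:x+w].astype(float); m=((a.max(-1)-a.min(-1))<25)&(a.mean(-1)>60)
    Y,X=np.nonzero(m); l=cv2.fitLine(np.c_[X+x,Y+y].astype(np.float32),2,0,.01,.01).ravel(); print(len(X),l,(Y+y).min(),(Y+y).max())
    P=[onz(f,l[2]+k*l[0],l[3]+k*l[1],110) for k in(-14,0,14)]; print(P, np.arctan2(*(P[2]-P[0])[[1,0]]))
cv2.imwrite("pics/c6.png",np.hstack([cv2.copyMakeBorder(crop(s0,310,130,30,60,10,1.1),0,0,0,0,0),crop(t0,355,185,55,30,8,1.8) if 0 else cv2.resize(crop(t0,352,185,62,32,8,1.8),(496,600//1))[:600]]))
```

```text
6.5833 [404.16   3.13 230.61] [ 3.14  0.   -0.13] [ 0.01  0.01  2.08 -0.    1.05  1.71]
[317.1  272.56] [531.8  221.24  32.  ]
162 [  0.06   1.   394.8  233.  ] 213 247
[array([ 561.06, -289.27,  110.  ]), array([ 514.36, -291.54,  110.  ]), array([ 467.88, -293.79,  110.  ])] -3.0931301006310123
```

The spot is unchanged after release at (317.1,272.6), so step 1 looks met. Next I go above the lid handle.

Emit:
step_arm(
  motion=[
    {"turn":0.065,"claw":50,"delta_pos":[0,0,0]},
    {"turn":0,"claw":50,"delta_pos":[19.7,28.3,0]},
    {"turn":0,"claw":50,"delta_pos":[19.7,28.3,0]},
    {"turn":0,"claw":50,"delta_pos":[19.7,28.3,0]},
    {"turn":0,"claw":50,"delta_pos":[19.7,28.3,0]},
    {"turn":0,"claw":50,"delta_pos":[19.7,28.3,0]},
    {"turn":0,"claw":50,"delta_pos":[19.7,28.3,0]},
    {"turn":0,"claw":50,"delta_pos":[19.7,28.3,0]},
  ],
)

```text
clock: 7.25
eef_pos: [504.1, -214.3, 230.4]
tcp_rot: [-3.141, 0.0, -0.189]
contact_force: [0.8, 0.6, -0.6]
opening: 0.589
grasp_force: 0.0
```

Emit:
step_arm(
  motion=[
    {"turn":0,"claw":50,"delta_pos":[19.7,28.3,0]},
    {"turn":0,"claw":50,"delta_pos":[19.7,28.3,0]},
    {"turn":0,"claw":50,"delta_pos":[0,0,30]},
    {"turn":0,"claw":50,"delta_pos":[0,0,30]},
    {"turn":0,"claw":50,"delta_pos":[0,0,20]},
    {"turn":0,"claw":50,"delta_pos":[0,0,0]},
    {"turn":0,"claw":50,"delta_pos":[0,0,0]},
  ],
)

```text
clock: 7.83
eef_pos: [531.2, -275.4, 149.8]
tcp_rot: [-3.141, 0.003, -0.189]
contact_force: [1.1, 0.2, 0.8]
opening: 0.584
grasp_force: 0.0
```

Run:
```python
from h import *
from rig import sense
np.set_printoptions(precision=2,suppress=True)
s,t=shot("5"); e=sense(); print(e["clock"],e["eef_pos"],e["tcp_rot"],e["contact_force"],e["opening"])
s0=load("side0")
cv2.imwrite("pics/c7.png",np.hstack([crop(s0,312,130,26,60,10,1.1),crop(s,312,110,54,60,10,1.1)]))
```

```text
7.9333 [ 532.6  -276.2   152.11] [ 3.14 -0.   -0.19] [-0.42  0.45  0.23] 0.5858778387205078
```

View pics/c7.png

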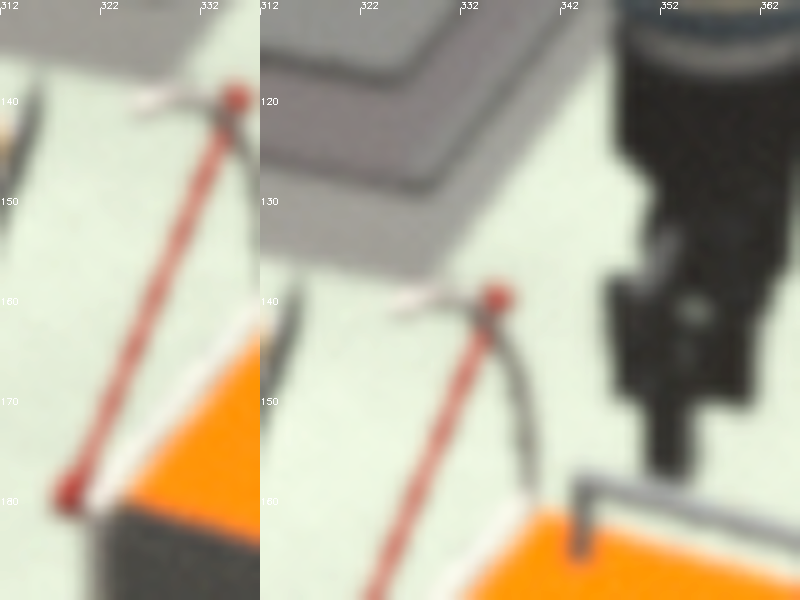

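In the side view the marker ball is at (335.2,139.7) and its pivot at (318.6,178.8). The fingers are above the bar's middle. I'll descend and grip.

Emit:
step_arm(
  motion=[
    {"turn":0,"claw":50,"delta_pos":[-1.5,5,0]},
    {"turn":0,"claw":50,"delta_pos":[0,0,25]},
    {"turn":0,"claw":50,"delta_pos":[0,0,20]},
    {"turn":0,"claw":50,"delta_pos":[0,0,7]},
    {"turn":0,"claw":50,"delta_pos":[0,0,0]},
    {"turn":0,"claw":50,"delta_pos":[0,0,0]},
  ],
)

```text
clock: 8.43
eef_pos: [529.6, -281.2, 99.7]
tcp_rot: [3.141, -0.001, -0.189]
contact_force: [0.8, 0.3, -0.3]
opening: 0.586
grasp_force: 0.0
```

Run:
```python
from h import *
from rig import sense
np.set_printoptions(precision=2,suppress=True)
s,t=shot("6"); e=sense(); print(e["clock"],e["eef_pos"],e["contact_force"],e["opening"])
cv2.imwrite("pics/c8.png",np.hstack([crop(t,360,180,50,75,8,1.8),crop(s,330,130,50,75,8,1.2)]))
s0,t0=load("side0"),load("top0")
for bt in ((405.4,200),(405,199.8)):
    B,e1=tri(s0,(335.25,139.75),t0,bt); P,e2=tri(s0,(318.55,178.75),t0,(360.4,194.4)); d=B-P
    print(B,e1,P,e2,np.linalg.norm(d),np.arctan2(d[2],np.hypot(*d[:2])),np.arctan2(d[0],d[1]))
```

```text
8.5333 [ 530.1  -281.34  100.24] [ 0.15 -0.33 -0.17] 0.5897052563845051
[ 620.53 -316.51  165.88] 0.7789546693087005 [ 647.69 -180.99   71.28] 1.2940669085782452 167.4859018565354 0.6002105018831357 -2.9438084844598316
[ 620.65 -315.14  166.69] 0.13754998787280975 [ 647.69 -180.99   71.28] 1.2940669085782452 166.8297019206755 0.6088211037657294 -2.942714715297118
```

View pics/c8.png

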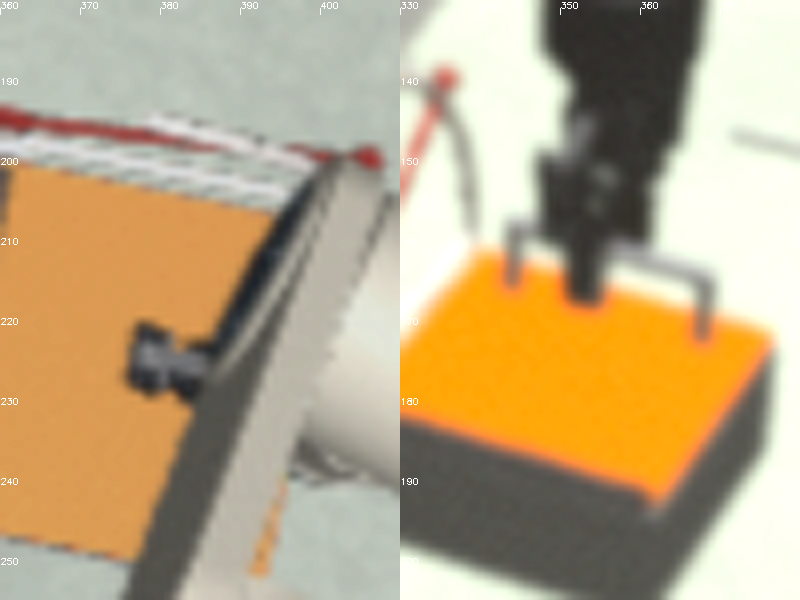

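The fingers straddle the bar, with the side view showing them between the two posts. The marker angle is about 0.604 rad. Closing now.

Emit:
step_arm(
  motion=[
    {"turn":0,"claw":20,"delta_pos":[0,0,0]},
    {"turn":0,"claw":0,"delta_pos":[0,0,0]},
    {"turn":0,"claw":0,"delta_pos":[0,0,0]},
    {"turn":0,"claw":0,"delta_pos":[0,0,0]},
    {"turn":0,"claw":0,"delta_pos":[0,0,0]},
    {"turn":0,"claw":0,"delta_pos":[0,0,0]},
    {"turn":0,"claw":0,"delta_pos":[0,0,0]},
    {"turn":0,"claw":0,"delta_pos":[0,0,0]},
  ],
  force=60,
)

```text
clock: 9.2
eef_pos: [529.5, -280.8, 99.2]
tcp_rot: [-3.142, -0.001, -0.189]
contact_force: [-1.0, 2.0, 6.6]
opening: 0.094
grasp_force: 58.7
```

Emit:
step_arm(
  motion=[
    {"turn":0,"claw":0,"delta_pos":[0,-2.1,-6.0]},
    {"turn":0,"claw":0,"delta_pos":[0,-2.5,-5.8]},
    {"turn":0,"claw":0,"delta_pos":[0,-2.8,-5.7]},
    {"turn":0,"claw":0,"delta_pos":[0,-2.9,-5.5]},
    {"turn":0,"claw":0,"delta_pos":[0,-3.3,-5.4]},
    {"turn":0,"claw":0,"delta_pos":[0,-3.6,-5.3]},
    {"turn":0,"claw":0,"delta_pos":[0,-3.8,-5.0]},
    {"turn":0,"claw":0,"delta_pos":[0,-4.0,-4.9]},
  ],
)

```text
clock: 9.87
eef_pos: [534.0, -257.4, 143.1]
tcp_rot: [3.139, -0.001, -0.189]
contact_force: [0.6, -8.2, -4.3]
opening: 0.096
grasp_force: 58.3
```

Emit:
step_arm(
  motion=[
    {"turn":0,"claw":0,"delta_pos":[0,-4.3,-4.6]},
    {"turn":0,"claw":0,"delta_pos":[0,-4.6,-4.4]},
    {"turn":0,"claw":0,"delta_pos":[0,-4.7,-4.2]},
    {"turn":0,"claw":0,"delta_pos":[0,-4.9,-4.0]},
    {"turn":0,"claw":0,"delta_pos":[0,0,0]},
    {"turn":0,"claw":0,"delta_pos":[0,0,0]},
    {"turn":0,"claw":0,"delta_pos":[0,0,0]},
  ],
)

```text
clock: 10.45
eef_pos: [537.4, -240.2, 160.9]
tcp_rot: [3.138, -0.002, -0.188]
contact_force: [-2.6, -12.5, 3.1]
opening: 0.094
grasp_force: 59.0
```

Run:
```python
from h import *
from rig import sense
np.set_printoptions(precision=2,suppress=True)
s,t=shot("7"); e=sense(); print(e["clock"],e["eef_pos"],e["contact_force"],e["opening"],e["grasp_force"])
cv2.imwrite("pics/c9.png",np.hstack([crop(t,345,185,70,75,6,1.8)[:, :380],crop(s,305,130,70,75,6,1.2)]))
```

```text
10.55 [ 537.44 -240.25  160.89] [ -2.01 -12.67   2.41] 0.09144942103189213 58.9571213722229
```

View pics/c9.png

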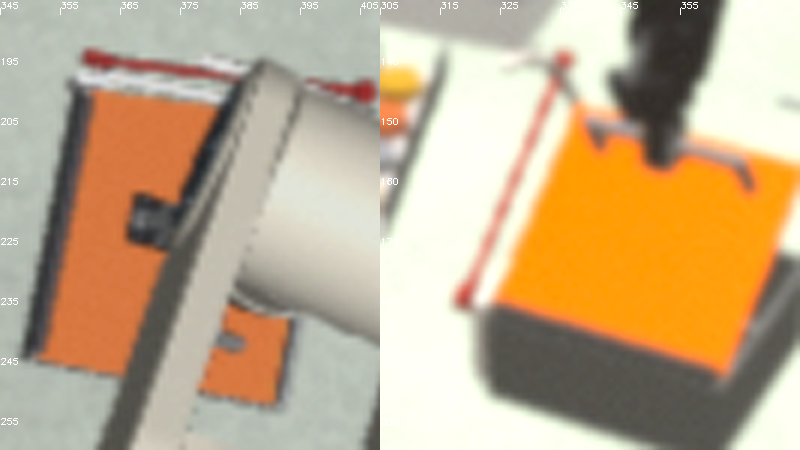

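The lid's far edge in the side view, (498,300) to (578,108) in the crop, runs parallel to the marker rod, (465,298) to (565,60). Next I measure the angle from the lid corners.

Run:
```python
from h import *
np.set_printoptions(precision=2,suppress=True)
s,t=load("side7"),load("top7")
hsv=cv2.cvtColor(s['img'],cv2.COLOR_RGB2HSV); x,y,w,h=318,140,70,60
m=cv2.inRange(hsv[y:y+h,x:x+w],(8,150,120),(22,255,255))
c=max(cv2.findContours(m,0,1)[0],key=cv2.contourArea); q=cv2.approxPolyDP(cv2.convexHull(c),2.5,True)[:,0]+[x,y]; print(q.tolist())
hs=cv2.cvtColor(t['img'],cv2.COLOR_RGB2HSV); mt=cv2.inRange(hs[185:260,345:400],(4,120,60),(22,255,255)); ct=np.vstack(cv2.findContours(mt,0,1)[0])
qt=cv2.approxPolyDP(cv2.convexHull(ct),2.5,True)[:,0]+[345,185]; print(qt.tolist())
# marker now, same picture
bs=cen2(s,(331,136,8,8),red); print(bs)
# predicted side-view slope of far lid edge vs angle, hinge far corner H
H=np.array([553,-163,70.])+79*np.array([.982,-.189,0]); dy=np.array([-.189,-.982,0])
for th in(.52,.56,.6,.64,.68):
    e=dy*np.cos(th)+[0,0,np.sin(th)]; n=np.array([.189,.982,0])*np.sin(th)+[0,0,np.cos(th)]
    P=[H+n*3+e*k for k in(2,145)]; N=[p-158*np.array([.982,-.189,0]) for p in P]
    print(th,[proj(s,p) for p in P+N],[proj(t,p) for p in N], "marker",proj(s,H+24*np.array([.982,-.189,0])+e*168))
```

```text
[[374, 158], [362, 191], [325, 180], [338, 148]]
[[390, 251], [352, 244], [361, 200], [380, 203], [392, 238]]
[334.97 140.03]
0.52 [array([322.88, 179.45]), array([337.56, 147.21]), array([361.93, 191.32]), array([376.21, 157.49])] [array([350.96, 244.44]), array([390.35, 251.95])] marker [334.41 141.1 ]
0.56 [array([322.86, 179.47]), array([337.23, 146.5 ]), array([361.91, 191.34]), array([376.01, 156.8 ])] [array([350.92, 244.43]), array([389.68, 251.79])] marker [334.03 140.24]
0.6 [array([322.85, 179.49]), array([336.88, 145.85]), array([361.9 , 191.37]), array([375.78, 156.15])] [array([350.88, 244.43]), array([388.94, 251.62])] marker [333.63 139.44]
0.64 [array([322.83, 179.51]), array([336.5 , 145.24]), array([361.88, 191.39]), array([375.53, 155.56])] [array([350.84, 244.42]), array([388.14, 251.44])] marker [333.2  138.68]
0.68 [array([322.81, 179.53]), array([336.1 , 144.69]), array([361.86, 191.41]), array([375.26, 155.02])] [array([350.8 , 244.41]), array([387.26, 251.24])] marker [332.74 137.99]
```

Run:
```python
from h import *
np.set_printoptions(precision=2,suppress=True)
def corners(f,x,y,w,h,lo):
    hsv=cv2.cvtColor(f['img'],cv2.COLOR_RGB2HSV)
    m=cv2.inRange(cv2.resize(hsv[y:y+h,x:x+w],None,fx=4,fy=4,interpolation=1),lo,(22,255,255))
    c=np.vstack(cv2.findContours(m,0,1)[0]); return ((cv2.approxPolyDP(cv2.convexHull(c),7,True)[:,0]+.5)/4-.5+[x,y]).tolist()
for k in "07":
    s,t=load("side"+k),load("top"+k)
    print("side",k,corners(s,318,140,70,60,(8,150,120))); print("top",k,corners(t,345,188,70,70,(4,120,60)))
X=np.array([.982,-.189,0]);H=np.array([553,-163,70.])+79*X; dy=np.array([-.189,-.982,0])
for th in(0,.5,.55,.6,.65):
    e=dy*np.cos(th)+[0,0,np.sin(th)]; n=-dy*np.sin(th)+[0,0,np.cos(th)]
    P=H+n*3+e*145; N=P-158*X
    print(th,"side far/near",proj(s,P),proj(s,N),"top far/near",proj(t,P),proj(t,N))
```

```text
side 0 [[325.125, 178.875], [340.125, 161.375], [375.375, 171.875], [362.125, 191.625]]
top 0 [[358.875, 193.875], [403.625, 198.875], [391.875, 252.125], [351.875, 243.875]]
side 7 [[337.375, 148.125], [374.625, 157.875], [361.875, 191.375], [324.375, 179.375]]
top 7 [[403.875, 198.875], [389.875, 251.375], [351.625, 244.125], [360.125, 200.125]]
0 side far/near [339.49 160.  ] [376.69 170.37] top far/near [400.98 207.35] [392.65 252.73]
0.5 side far/near [337.71 147.58] [376.3  157.86] top far/near [399.38 204.66] [390.66 252.02]
0.55 side far/near [337.31 146.67] [376.06 156.97] top far/near [398.61 204.28] [389.86 251.83]
0.6 side far/near [336.88 145.85] [375.78 156.15] top far/near [397.74 203.89] [388.94 251.62]
0.65 side far/near [336.4 145.1] [375.47 155.42] top far/near [396.76 203.49] [387.92 251.39]
```

Run:
```python
from h import *
from scipy.optimize import least_squares
np.set_printoptions(precision=3,suppress=True)
s,t=load("side0"),load("top0")
obs=np.r_[318.55,178.75,335.25,139.75,360.4,194.4,405.2,199.9]
def arm(p,L=168,z=70):
    P=np.array([p[0],p[1],p[4] if len(p)>4 else z]); e=np.array([-np.sin(p[3])*np.cos(p[2]),-np.cos(p[3])*np.cos(p[2]),np.sin(p[2])])
    B=P+L*e; return np.r_[proj(s,P),proj(s,B),proj(t,P),proj(t,B)]-obs
r=least_squares(arm,[646,-181,.6,.19,70]); print("marker",r.x,r.fun)
# lid: near/far right corners shut and open, free hinge point, yaw, angle; constant pixel bias per view corner cancels
so=np.array([[340.125,161.375],[375.375,171.875]]);s7=np.array([[337.375,148.125],[374.625,157.875]])
def lid(th,v=.195):
    X=np.array([np.cos(v),-np.sin(v),0]);dy=np.array([-np.sin(v),-np.cos(v),0]);H=np.array([553,-163,70.])
    e=dy*np.cos(th)+[0,0,np.sin(th)];n=-dy*np.sin(th)+[0,0,np.cos(th)]
    return np.array([proj(s,H+3*n+145*e+k*X) for k in(79,-79)])
r=least_squares(lambda p:(lid(p[0])-lid(0)-(s7-so)).ravel(),[.6]); print("lid",r.x,r.fun)
```

```text
marker [ 647.748 -180.839    0.608    0.199   70.727] [ 0.148  0.15   0.082 -0.11  -0.106 -0.182  0.074 -0.027]
lid [0.571] [ 0.375 -0.432 -0.014  0.244]
```

Marker is about 0.608 rad. The lid is about 0.57 from the images and about 0.59 from the arm, so I'll nudge it up by about 0.02 rad.

Emit:
step_arm(
  motion=[
    {"turn":0,"claw":0,"delta_pos":[0,-1,-0.8]},
    {"turn":0,"claw":0,"delta_pos":[0,-1,-0.8]},
    {"turn":0,"claw":0,"delta_pos":[0,0,0]},
    {"turn":0,"claw":0,"delta_pos":[0,0,0]},
    {"turn":0,"claw":0,"delta_pos":[0,0,0]},
    {"turn":0,"claw":0,"delta_pos":[0,0,0]},
    {"turn":0,"claw":0,"delta_pos":[0,0,0]},
    {"turn":0,"claw":0,"delta_pos":[0,0,0]},
  ],
)

```text
clock: 11.22
eef_pos: [537.8, -238.4, 162.4]
tcp_rot: [3.138, -0.002, -0.189]
contact_force: [-2.9, -12.4, 2.2]
opening: 0.09
grasp_force: 58.9
```

Run:
```python
from h import *
from rig import *
np.set_printoptions(precision=2,suppress=True)
s,t=shot("8"); e=sense(); print(e["clock"],e["eef_pos"],e["contact_force"],e["grasp_force"])
print("spot",cen2(s,(314,269,7,8),reddish))
hsv=cv2.cvtColor(s['img'],cv2.COLOR_RGB2HSV); m=cv2.inRange(cv2.resize(hsv[140:200,318:388],None,fx=4,fy=4,interpolation=1),(8,150,120),(22,255,255))
c=np.vstack(cv2.findContours(m,0,1)[0]); print(((cv2.approxPolyDP(cv2.convexHull(c),7,True)[:,0]+.5)/4-.5+[318,140]).tolist(), cen2(s,(331,136,8,8),red))
print(sign_off())
```

```text
11.3167 [ 537.77 -238.36  162.39] [ -1.68 -11.82   2.61] 58.90438735485077
spot [317.11 272.53]
[[337.375, 147.625], [374.375, 157.375], [362.125, 191.125], [324.375, 179.375]] [334.96 140.04]
the job is handed in; nothing more can be done
None
```

I handed the job in at 11.3 s. By my measurements the red spot is within about 1 mm of straight under the punch tip with the carriage released. The lid is held still at about 0.59 rad against the marker's 0.61 rad. I don't have the judge's verdict.

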